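# Sort welding-fixture parts into their magnetic trays

### The job

Clear the mixed parts off the welding table into the trays where they belong: both copper gas nozzles in the oblong tray, both stepped steel locating pins in the round dish and the V-block in the square tray. Each must end standing upright on the floor of its tray, the same way up as it stands now. Leave the welded T-shaped test piece where it is.

Things in the scene. Friction and masses are not known exactly. Their poses are not given: they have to be found in the camera images.
- nozzle_a: Copper gas nozzle standing on its wide end: a round sleeve 75 mm tall, 30 mm diameter up to 50 mm height, then tapering to 22 mm at the top, with a dark bore in its top face; about 0.09 kg. Origin: centre of its underside, z up along its axis. The two nozzles are alike.
- nozzle_b: Copper gas nozzle standing on its wide end: a round sleeve 75 mm tall, 30 mm diameter up to 50 mm height, then tapering to 22 mm at the top, with a dark bore in its top face; about 0.09 kg. Origin: centre of its underside, z up along its axis. The two nozzles are alike.
- pin_a: Steel locating pin standing on its foot: a round foot 32 mm diameter and 22 mm high, carrying a thinner round grip 20 mm in diameter up to 70 mm height; about 0.2 kg. Origin: centre of its underside, z up along its axis. The two pins are alike.
- pin_b: Steel locating pin standing on its foot: a round foot 32 mm diameter and 22 mm high, carrying a thinner round grip 20 mm in diameter up to 70 mm height; about 0.2 kg. Origin: centre of its underside, z up along its axis. The two pins are alike.
- v_block: Dark steel V-block, 50 mm (its x) by 40 mm (its y) and 45 mm high, standing with a V groove in its top; the groove runs along its y, is 34 mm wide at the top and 17 mm deep, and the sides are solid and flat. About 0.45 kg. Origin: centre of its underside, z up.
- tray_oblong: Oblong aluminium tray, inside 54 mm (its x) by 110 mm (its y): the place of the two nozzles, side by side along its y. Wall 12 mm high over the table and 3 mm thick, inner floor 4 mm above the table. Held to the table by magnets, it does not move. Origin: centre of its underside, on the table.
- tray_square: Square aluminium tray, inside 76 by 76 mm: the place of the V-block, which fits at any yaw. Wall 12 mm high over the table and 3 mm thick, inner floor 4 mm above the table. Held to the table by magnets, it does not move. Origin: centre of its underside, on the table.
- dish_round: Round aluminium dish, inside diameter 100 mm: the place of the two pins, side by side. Wall 12 mm high over the table and 3 mm thick, inner floor 4 mm above the table. Held to the table by magnets, it does not move. Origin: centre of its underside, on the table.
- t_piece: Welded T-shaped test piece, to be left alone, standing among the parts: a steel base plate 60 mm (its x) by 80 mm (its y), 6 mm thick, with an upright plate 6 mm thick along its y at the middle, 54 mm high in all. Loose, 0.4 kg. Origin: centre of its underside.

How it is judged:
By the outcome, as a careful person would: the job done as asked, in the order asked, and still so for the second after the job is handed in, with the robot touching nothing.
It also fails if it takes over 120 s, if anything falls off the work surface, if the arm or the gripper's body presses on something with over 40 N, if the wrist force passes 120 N, or if a joint passes its speed limit or range.

### The arm

A 6-joint arm with a two-finger parallel gripper is mounted at the origin on the work surface. World frame = base frame: x ahead of the robot, y to its left, z up, the work surface at z = 0. Lengths are in mm, angles in rad, forces in N, time in s.
With the tool pointing down it reaches from about 275 to 750 mm from the base axis. Payload 10.2 kg.
Tool frame: the origin (TCP) lies between the finger pads; the fingertips stand 11 mm ahead of it and the grasp point (between the pads) lies 8 mm behind it (ctrl.nose_length is the distance from the TCP to the fingertips, in mm); x points along the fingers, y is the direction in which the jaws open and shut, and the axes are right-handed (so a half turn about x gives the same grasp; the last joint's range is limited). The gripper opens to 85 mm and grips with 20 to 120 N. Pads are 22 mm wide; open, the fingers measure 114 mm over their backs; the gripper's body (76 mm by 85 mm) begins 54 mm behind the grasp point. The pads swing forward as they close: fully open they stand 13 mm farther back than shut.
Start: joints at [-1.394, 0.313, 1.498, -0, 1.331, -0.223], TCP at [204.336, -483.609, 242.294] pointing down, gripper open.
Joint ranges: [-2.94, 2.94], [-0.97, 2.17], [0.19, 2.56], [-1.23, 4.37], [0.02, 3.11], [-2.88, 2.88]. Speed limits (rad/s): [2.39, 2.39, 3.01, 3.14, 3.14, 3.14].

### API

Orientations are given as a unit quaternion [w, x, y, z].
In Python, from rig import ctrl, capture, ticket gives the robot as it stands.
- The arm moves only by the tool step_arm, never from a script. Its argument "commands" is a list of rows, each a list of 2 entries, a list of its own where there are three numbers: the shift along the world's x, y, z normalised to -1 to 1, where 1 is 0.04 m, then the turn about the world's z normalised to -1 to 1, where 1 is 180 degrees. A call has 1 to 5 rows; each row shifts and turns the commanded pose from where the row before left it; what a row does not reach is not made up. A row lasts 1/10 s, in which the tool goes at most 50 mm and 8.59 degrees, less where a joint would pass 70% of its speed; a pose out of reach is approached as far as the arm can. A call with a number of a shift or a turn outside -1 to 1 is refused whole. A call with a gripper value outside its range is refused whole. "gripper" is the closure, from -1 (fully open) to 1 (shut), so that 0 is half open, set as the call begins (left out, the last holds). The fingers move at their own pace and stop on an object; "force" is the grip in N (left out, the last holds). Time passes only in rows, so rows that do not move let the fingers close. It gives the time, the measured TCP pose, the force and the opening at its end, in the units of the state.
- ctrl.sense(): the state, without advancing time (a new reading comes with each control period).
- capture(name): name is "scene" or "top" or "wrist"; returns a dict with "image" (400x640x3 uint8, blue, green, red), "fov_y" (degrees; the focal length in pixels is half the picture's height over the tangent of half this angle, whatever the lens; pixels are square), "cx", "cy" (the principal point, pixels), "origin" and "orientation" of the camera in the world. Camera axes: x right, y down, z forward; pixel columns grow to the right and rows downward; lengths in mm; the calibration is good to about 2 mm. A picture is of the moment at which its call begins. There is no depth.
- ticket.finish_job(): hands the job in, once; it reports no verdict.
The state is a dict: "time_s": time; "joints": joint angles; "dq": joint speeds; "tau": joint torques, N m; "eef_pos": TCP position; "ee_rot": TCP orientation; "force": force on the tool from outside, world axes, zero at the start; "wrist_torque": the same for the moment, N m; "grip_width": opening from 0.0 (shut) to 1.0 (fully open).
Only numpy, scipy, OpenCV 4.12 (cv2) and the standard library are available. Lean on these libraries where they do the work, as an engineer would, in place of code of your own. Each camera call takes 0.05 s, during which the arm holds its last target.

## Working session

There is one attempt and no reset: what is moved stays moved. The work goes in short steps, Python scripts to look and compute and a tool call to move; the robot and the scene stay as the last step left them, time stands still between calls to the robot, and variables do not carry over. Pictures are saved under pics/ and viewed, and the job is handed in when it is done.

Besides the shell and the picture viewer there is one more tool, called after "Request:" by a JSON object that holds its "fn" and its "kwargs". step_arm: Moves the arm, as the interface text tells. Its arguments: {"type":"object","properties":{"commands":{"type":"array","items":{"type":"array"}},"gripper":{"type":"number"},"force":{"type":"number"}},"required":["commands"]}

```bash
mkdir -p pics; cat > h.py <<'E'
import numpy as np,cv2
from rig import ctrl,capture,ticket
from scipy.spatial.transform import Rotation as R
def cam(name,f):
    c=capture(name); cv2.imwrite('pics/'+f,c['image']); 
    np.savez('pics/'+f+'.npz',fov=c['fov_y'],cx=c['cx'],cy=c['cy'],o=c['origin'],q=c['orientation']); return c
def ray(f,u,v,z):
    d=np.load('pics/'+f+'.npz'); F=200/np.tan(np.radians(d['fov'])/2)
    q=d['q']; r=R.from_quat([q[1],q[2],q[3],q[0]]).as_matrix()
    w=r@np.array([(u-d['cx'])/F,(v-d['cy'])/F,1]); o=d['o']; return o+w*(z-o[2])/w[2]
def proj(f,p):
    d=np.load('pics/'+f+'.npz'); F=200/np.tan(np.radians(d['fov'])/2)
    q=d['q']; r=R.from_quat([q[1],q[2],q[3],q[0]]).as_matrix()
    x=r.T@(np.array(p,float)-d['o']); return x[:2]/x[2]*F+[float(d['cx']),float(d['cy'])]
E
python3 - <<'E'
from h import *
for n in ['scene','top','wrist']:
    c=cam(n,n+'0.png'); print(n,c['image'].shape,c['fov_y'],c['cx'],c['cy'],c['origin'],c['orientation'])
print(ctrl.sense())
E
```

```text
scene (400, 640, 3) 49.14742672335501 308.45906525252497 198.05392783941525 [815.21610063 419.4951655  710.27116927] [-0.0930088   0.26221754  0.91351045 -0.29679956]
top (400, 640, 3) 50.04086300216027 317.3380370525459 203.61833239932307 [422.63497866  -9.28528488 949.35103983] [ 0.04553577 -0.70135772  0.71069913 -0.03050565]
wrist (400, 640, 3) 67.63512610792945 325.3478078982573 196.8643572215608 [ 275.78486347 -454.44057186  373.59784385] [ 0.1265737   0.82367925 -0.5462565  -0.08447143]
{'time_s': 0.15, 'joints': array([-1.39438829e+00,  3.13326192e-01,  1.49824795e+00,  5.73750957e-06,
        1.33099507e+00, -2.23395368e-01]), 'dq': array([ 0.00065325, -0.00159562, -0.0030603 , -0.00011951,  0.00106994,
       -0.00099815]), 'tau': array([-4.36098816e-06, -4.12371433e+01, -2.59798533e+01, -2.38815646e-04,
        3.23250650e-03, -1.14961001e-06]), 'eef_pos': array([ 204.31003146, -483.42178811,  241.86961981]), 'ee_rot': array([ 0.14006669,  0.69303562,  0.14075694, -0.69301546]), 'force': array([ 0.18938822, -0.35067471, -0.1513735 ]), 'wrist_torque': array([-0.00764288, -0.01916745,  0.00524708]), 'grip_width': 0.9991291217023248}
```

View pics/top0.png

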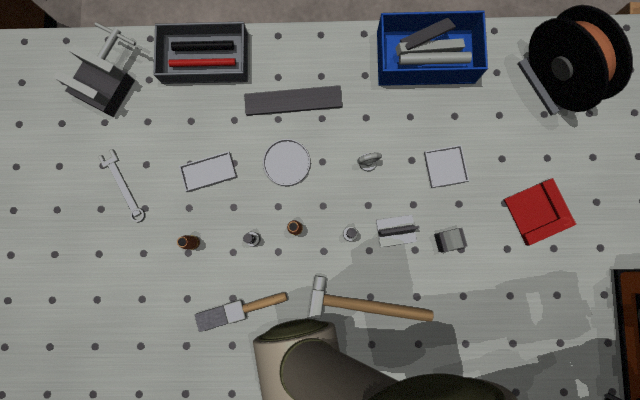

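View pics/scene0.png

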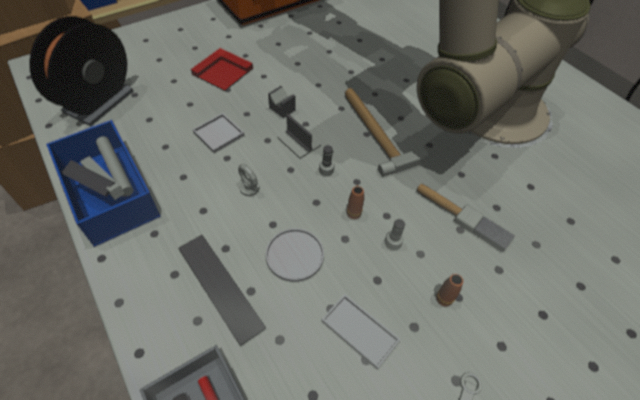

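View pics/wrist0.png

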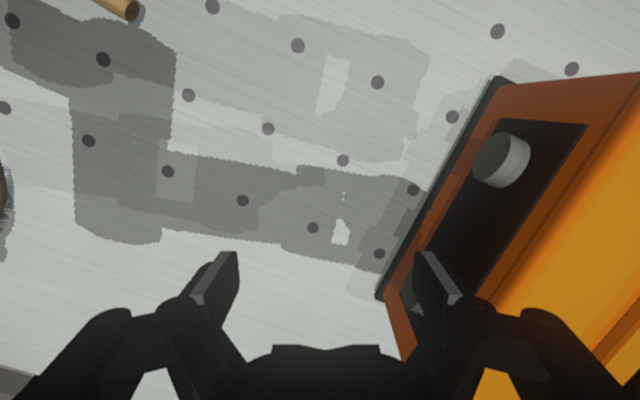

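```bash
python3 - <<'E'
import cv2
a=cv2.imread('pics/top0.png')
cv2.imwrite('pics/c1.png',cv2.resize(a[130:260,165:325],None,fx=5,fy=4.6,interpolation=cv2.INTER_CUBIC)[:598])
cv2.imwrite('pics/c1.png',cv2.resize(a[140:260,165:325],None,fx=5,fy=5,interpolation=cv2.INTER_CUBIC))
cv2.imwrite('pics/c2.png',cv2.resize(a[140:260,325:485],None,fx=5,fy=5,interpolation=cv2.INTER_CUBIC))
E
```

```text
(no output)
```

View pics/c1.png

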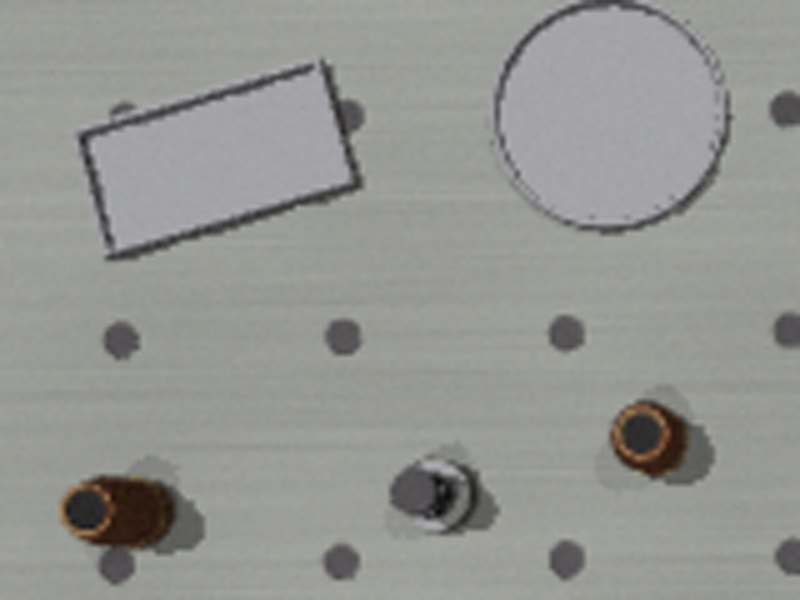

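View pics/c2.png

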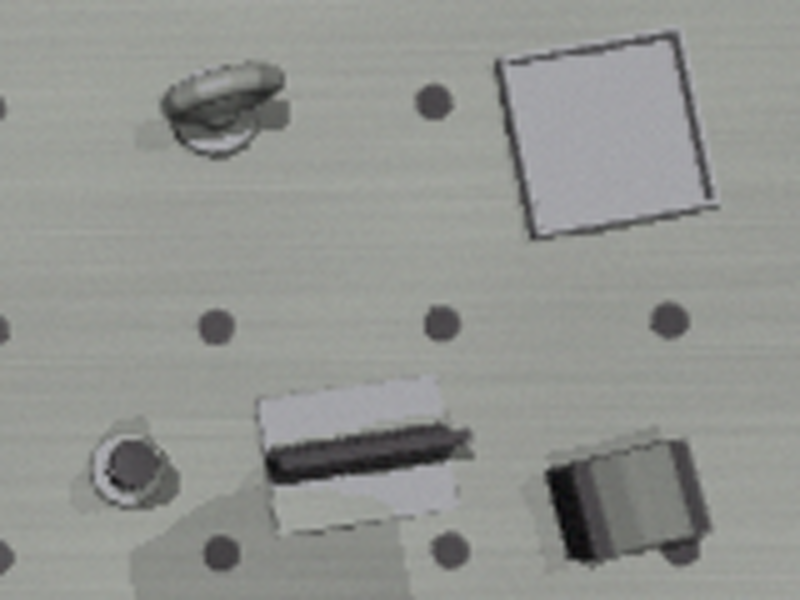

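```bash
python3 - <<'E'
from h import *
f='top0.png'
def P(c,pts,z):
    ox=165 if c==1 else 325
    return np.array([ray(f,ox+u/5-.4,140+v/5-.4,z)[:2] for u,v in pts])
for n,c,p,z in [('nozL',1,(88,511),75),('nozR',1,(642,434),75),('pinL',1,(414,491),70),('pinR',2,(133,464),70)]:
    print(n,P(c,[p],z).round(1))
print('pin feet',P(1,[(441,493)],22).round(1),P(2,[(129,469)],22).round(1))
t=P(1,[(82,133),(322,64),(359,186),(110,257)],12);print('obl',t.mean(0),t.round(1).tolist(),np.degrees(np.arctan2(*(t[0]-t[1])[::-1])))
d=P(1,[(494,117),(730,117),(611,0),(611,231)],12);print('dish',d.round(1).tolist(),d[:2].mean(0),d[2:].mean(0))
s=P(2,[(498,62),(677,33),(716,207),(533,238)],12);print('sq',s.mean(0),s.round(1).tolist(),np.degrees(np.arctan2(*(s[0]-s[1])[::-1])))
v=P(2,[(578,462),(685,438),(710,530),(597,562)],45);print('v',v.mean(0),v.round(1).tolist(),np.degrees(np.arctan2(*(v[0]-v[1])[::-1])))
T=P(2,[(257,398),(437,375),(456,513),(277,535)],6);print('T',T.round(1).tolist())
s=ctrl.sense();q=s['ee_rot'];print(R.from_quat([q[1],q[2],q[3],q[0]]).as_matrix().round(3))
E
```

```text
nozL [[442.6 286.4]]
nozR [[471.1  59.1]]
pinL [[449.2 153.4]]
pinR [[457.5 -59.7]]
pin feet [[449.6 150.5]] [[457.3 -60.7]]
obl [599.48384396 252.62706223] [[612.6, 314.1], [642.3, 206.6], [586.6, 189.4], [556.4, 300.4]] 105.39567718733497
dish [[616.8, 129.2], [615.1, 24.0], [669.3, 76.7], [564.7, 77.2]] [615.97345666  76.59886419] [616.96653609  76.97594028]
sq [ 602.27221771 -274.41071674] [[635.7, -228.3], [647.5, -307.7], [569.2, -321.0], [556.7, -240.6]] 98.40948746707537
v [ 441.62472938 -273.48565366] [[456.9, -247.3], [466.4, -292.3], [427.9, -300.8], [415.2, -253.4]] 101.87556641295333
T [[488.3, -118.4], [497.4, -197.6], [436.9, -203.7], [428.3, -125.6]]
[[-0.     0.389 -0.921]
 [ 0.001 -0.921 -0.389]
 [-1.    -0.001 -0.   ]]
```

Request:
{"fn": "step_arm", "kwargs": {"commands": [[[0.24, 0.77, 0], 0.0183], [[0.24, 0.77, 0], 0.0183], [[0.24, 0.77, 0], 0.0183], [[0.24, 0.77, 0], 0.0183], [[0.24, 0.77, 0], 0.0183]], "gripper": -0.5, "force": 40}}

```text
time_s: 0.65
eef_pos: [252.5, -328.3, 242.1]
ee_rot: [0.239, 0.666, 0.239, -0.666]
force: [0.2, -0.6, -0.9]
grip_width: 0.753
```

Request:
{"fn": "step_arm", "kwargs": {"commands": [[[0.24, 0.77, 0], 0.0183], [[0.24, 0.77, 0], 0.0183], [[0.24, 0.77, 0], 0.0183], [[0.24, 0.77, 0], 0.0183], [[0.24, 0.77, 0], 0.0183]]}}

```text
time_s: 1.15
eef_pos: [300.4, -174.3, 242.2]
ee_rot: [0.332, 0.624, 0.332, -0.624]
force: [0.6, 0.7, -0.2]
grip_width: 0.751
```

Request:
{"fn": "step_arm", "kwargs": {"commands": [[[0.24, 0.77, 0], 0.0183], [[0.24, 0.77, 0], 0.0183], [[0.24, 0.77, 0], 0.0183], [[0.24, 0.77, 0], 0.0183], [[0.24, 0.77, 0], 0.0183]]}}

```text
time_s: 1.65
eef_pos: [348.4, -20.2, 242.3]
ee_rot: [0.418, 0.57, 0.418, -0.57]
force: [1.0, -1.0, 0.4]
grip_width: 0.746
```

Request:
{"fn": "step_arm", "kwargs": {"commands": [[[0.24, 0.77, 0], 0.0183], [[0.24, 0.77, 0], 0.0183], [[0.24, 0.77, 0], 0.0183], [[0.24, 0.77, 0], 0.0183], [[0.24, 0.77, 0], 0.0183]]}}

```text
time_s: 2.15
eef_pos: [396.4, 133.9, 242.2]
ee_rot: [-0.495, -0.505, -0.495, 0.505]
force: [0.6, -0.7, 0.3]
grip_width: 0.752
```

Request:
{"fn": "step_arm", "kwargs": {"commands": [[[0.2, 0.5, 0], 0.0183], [[0.2, 0.5, 0], 0.0183], [[0.2, 0.5, 0], 0.0183], [[0.2, 0.5, 0], 0.0183], [[0, 0, 0], 0.0183]]}}

```text
time_s: 2.65
eef_pos: [428.6, 214.0, 241.8]
ee_rot: [0.563, 0.428, 0.563, -0.428]
force: [-0.3, -0.1, 0.2]
grip_width: 0.746
```

```bash
python3 - <<'E'
from h import *
c=cam('wrist','w1.png');s=ctrl.sense();print(s['eef_pos'],s['ee_rot'],s['time_s'],s['joints'])
print([proj('w1.png',p).round(0) for p in [(442.6,286.4,75),(442.6,286.4,0),(449.3,152,70)]])
E
```

```text
[428.30734316 213.23557801 241.84394334] [ 0.56316584  0.42711039  0.56358593 -0.42754162] 2.7 [ 2.16366258e-01  2.10917742e-01  1.63180300e+00  5.89949617e-05
  1.29972141e+00 -5.65958303e-02]
[array([359., 113.]), array([353., 111.]), array([328., 236.])]
```

View pics/w1.png

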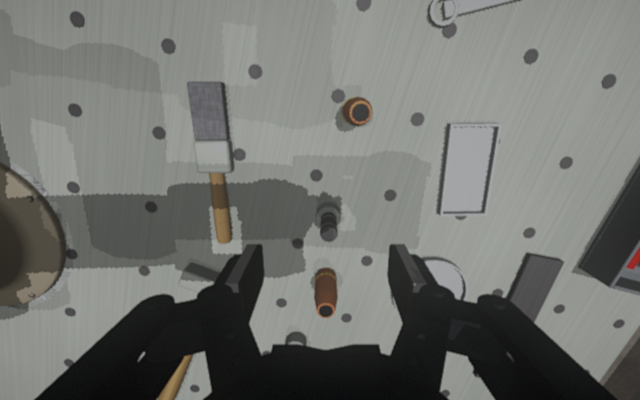

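Request:
{"fn": "step_arm", "kwargs": {"commands": [[[0.09, 0.46, -0.5], 0], [[0.09, 0.46, -0.5], 0], [[0.09, 0.46, -0.5], 0], [[0.09, 0.47, -0.5], 0], [[0, 0, -0.3], 0]]}}

```text
time_s: 3.2
eef_pos: [442.2, 287.3, 148.6]
ee_rot: [0.562, 0.429, 0.562, -0.43]
force: [0.2, -1.0, -0.6]
grip_width: 0.749
```

```bash
python3 - <<'E'
from h import *
c=cam('wrist','w2.png');c=cam('top','t2.png');s=ctrl.sense();print(s['eef_pos'],s['time_s'])
print([proj('w2.png',p).round(0) for p in [(442.6,286.4,75),(442.6,286.4,0),(449.3,152,70)]])
E
```

```text
[441.89572219 285.74242168 148.79502958] 3.3
[array([325., 213.]), array([325., 186.]), array([293., 350.])]
```

View pics/w2.png

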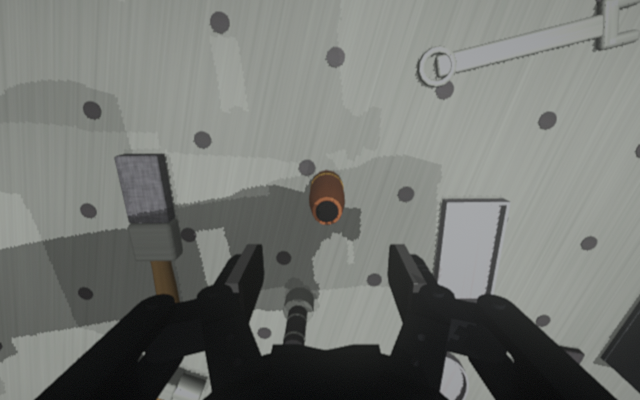

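Request:
{"fn": "step_arm", "kwargs": {"commands": [[[0.01, 0.02, -0.6], 0], [[0, 0, -0.6], 0], [[0, 0, -0.6], 0], [[0, 0, -0.6], 0], [[0, 0, -0.56], 0]]}}

```text
time_s: 3.8
eef_pos: [443.7, 286.4, 32.1]
ee_rot: [0.562, 0.43, 0.561, -0.429]
force: [0.5, -0.1, 0.3]
grip_width: 0.746
```

Request:
{"fn": "step_arm", "kwargs": {"commands": [[[0, 0, 0], 0], [[0, 0, 0], 0], [[0, 0, 0], 0], [[0, 0, 0], 0], [[0, 0, 0], 0]], "gripper": 1, "force": 40}}

```text
time_s: 4.3
eef_pos: [444.1, 287.3, 33.6]
ee_rot: [0.563, 0.43, 0.561, -0.428]
force: [-0.9, -2.5, 7.9]
grip_width: 0.34
```

Request:
{"fn": "step_arm", "kwargs": {"commands": [[[0, 0, 0], 0], [[0, 0, 0], 0], [[0, 0, 0.1], 0], [[0, 0, 0.3], 0], [[0, 0, 0.6], 0]]}}

```text
time_s: 4.8
eef_pos: [442.4, 286.9, 72.1]
ee_rot: [0.561, 0.428, 0.562, -0.43]
force: [0.1, 0.6, -1.3]
grip_width: 0.337
```

Request:
{"fn": "step_arm", "kwargs": {"commands": [[[0.4, -0.02, 0.4], 0], [[0.7, -0.04, 0], 0], [[0.9, -0.05, 0], 0], [[0.9, -0.05, 0], 0], [[0.84, -0.05, 0], 0]]}}

```text
time_s: 5.3
eef_pos: [594.2, 278.6, 89.1]
ee_rot: [0.562, 0.43, 0.562, -0.429]
force: [0.4, 0.7, -1.0]
grip_width: 0.335
```

Request:
{"fn": "step_arm", "kwargs": {"commands": [[[0, 0, 0], 0], [[0, 0, -0.3], 0], [[0, 0, -0.4], 0], [[0, 0, 0], 0], [[0, 0, 0], 0]]}}

```text
time_s: 5.8
eef_pos: [591.9, 279.0, 59.4]
ee_rot: [0.562, 0.429, 0.562, -0.429]
force: [0.4, 0.2, -0.5]
grip_width: 0.34
```

```bash
python3 - <<'E'
from h import *
c=cam('wrist','w3.png');c=cam('top','t3.png');cv2.imwrite('pics/t3c.png',cv2.resize(c['image'][130:250,165:325],None,fx=5,fy=5,interpolation=2))
c=cam('scene','s3.png');cv2.imwrite('pics/s3c.png',cv2.resize(c['image'][280:400,260:420],None,fx=5,fy=5,interpolation=2));s=ctrl.sense();print(s['eef_pos'],s['force'],s['time_s'])
E
```

```text
[592.80502944 278.9945733   60.54609905] [-0.16108328  0.29086596 -0.73964499] 5.95
```

View pics/w3.png

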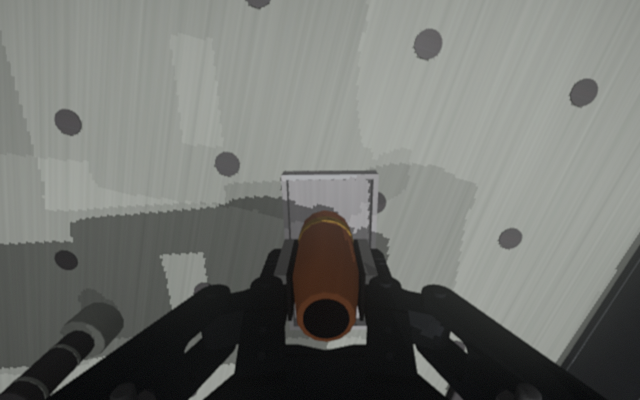

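View pics/s3c.png

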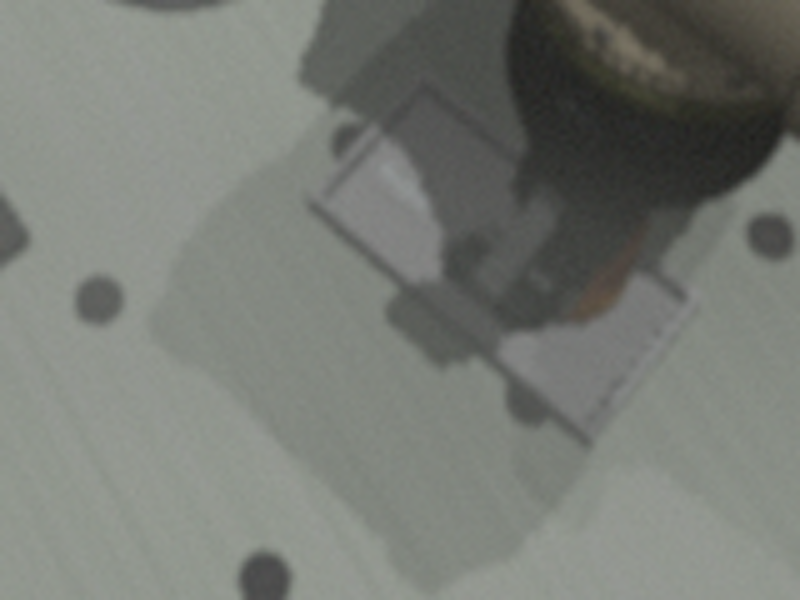

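Request:
{"fn": "step_arm", "kwargs": {"commands": [[[0, 0, -0.2], 0], [[0, 0, -0.2], 0], [[0, 0, -0.12], 0], [[0, 0, -0.05], 0], [[0, 0, 0], 0]]}}

```text
time_s: 6.45
eef_pos: [592.5, 278.7, 37.7]
ee_rot: [0.562, 0.429, 0.562, -0.429]
force: [-4.3, -1.6, 8.5]
grip_width: 0.337
```

Request:
{"fn": "step_arm", "kwargs": {"commands": [[[0, 0, 0], 0], [[0, 0, 0], 0], [[0, 0, 0], 0], [[0, 0, 0], 0], [[0, 0, 0], 0]], "gripper": -0.5}}

```text
time_s: 6.95
eef_pos: [592.7, 278.8, 37.0]
ee_rot: [0.562, 0.429, 0.562, -0.429]
force: [-0.1, -0.4, -0.2]
grip_width: 0.742
```

Request:
{"fn": "step_arm", "kwargs": {"commands": [[[0, 0, 0.2], 0], [[0, 0, 0.4], 0], [[0, 0, 0.8], 0], [[0, 0, 0.8], 0], [[0, 0, 0.6], 0]]}}

```text
time_s: 7.45
eef_pos: [593.3, 279.0, 153.1]
ee_rot: [0.563, 0.43, 0.561, -0.428]
force: [0.9, 0.6, -0.6]
grip_width: 0.748
```

```bash
python3 - <<'E'
from h import *
c=cam('wrist','w4.png');s=ctrl.sense();print(s['eef_pos'],s['force'],s['time_s'],proj('w4.png',(592.3,278.7,79)))
E
```

```text
[594.57186332 279.36547321 157.025391  ] [ 0.51003934 -0.31264585  3.96662734] 7.5 [323.17210744 211.12759142]
```

View pics/w4.png

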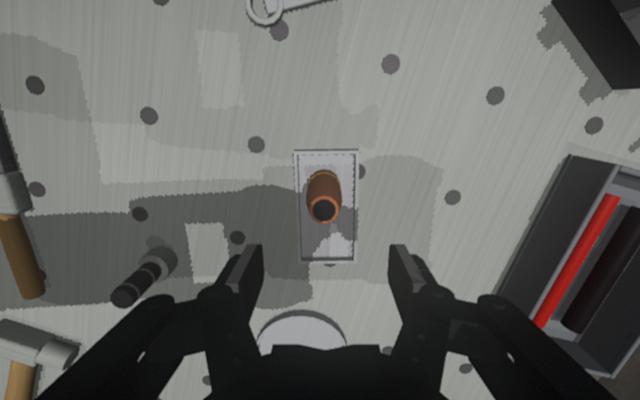

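Request:
{"fn": "step_arm", "kwargs": {"commands": [[[-0.3, -0.55, 0], 0], [[-0.4, -0.7, 0], 0], [[-0.44, -0.8, 0], 0], [[-0.44, -0.8, 0], 0], [[-0.44, -0.8, 0], 0]]}}

```text
time_s: 8.0
eef_pos: [511.3, 131.7, 150.3]
ee_rot: [0.562, 0.43, 0.562, -0.429]
force: [0.1, -0.7, 0.3]
grip_width: 0.751
```

Request:
{"fn": "step_arm", "kwargs": {"commands": [[[-0.44, -0.8, 0], 0], [[-0.35, -0.6, 0], 0], [[-0.23, -0.44, 0], 0], [[0, 0, 0], 0], [[0, 0, 0], 0]]}}

```text
time_s: 8.5
eef_pos: [471.6, 59.3, 150.0]
ee_rot: [0.562, 0.43, 0.561, -0.429]
force: [0.7, 0.5, -0.5]
grip_width: 0.749
```

```bash
python3 - <<'E'
from h import *
c=cam('wrist','w5.png');s=ctrl.sense();print(s['eef_pos'],s['force'],s['time_s'],proj('w5.png',(471.1,59.1,75)))
E
```

```text
[471.7009282   59.64996352 149.78271302] [-0.40755116  0.05216381 -0.5466531 ] 8.55 [323.96875072 210.65982439]
```

View pics/w5.png

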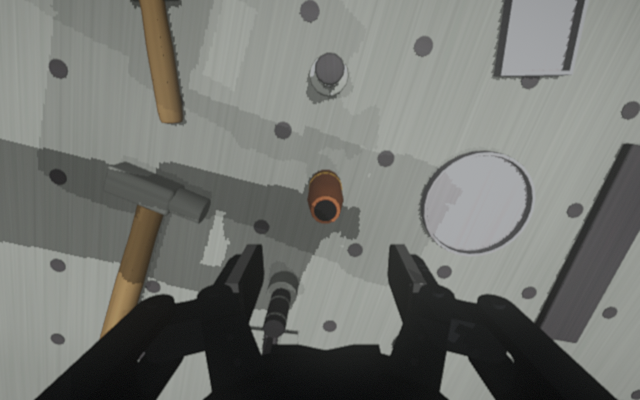

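Request:
{"fn": "step_arm", "kwargs": {"commands": [[[0, 0, -0.6], 0], [[0, 0, -0.6], 0], [[0, 0, -0.6], 0], [[0, 0, -0.6], 0], [[0, 0, -0.53], 0]]}}

```text
time_s: 9.05
eef_pos: [471.5, 60.1, 30.9]
ee_rot: [0.562, 0.429, 0.562, -0.429]
force: [0.6, -0.5, -0.1]
grip_width: 0.749
```

Request:
{"fn": "step_arm", "kwargs": {"commands": [[[0, 0, 0], 0], [[0, 0, 0], 0], [[0, 0, 0], 0], [[0, 0, 0], 0], [[0, 0, 0], 0]], "gripper": 1}}

```text
time_s: 9.55
eef_pos: [471.8, 59.3, 32.9]
ee_rot: [0.563, 0.43, 0.561, -0.429]
force: [-0.4, 2.3, 7.5]
grip_width: 0.34
```

Request:
{"fn": "step_arm", "kwargs": {"commands": [[[0, 0, 0], 0], [[0, 0, 0.2], 0], [[0, 0, 0.4], 0], [[0, 0, 0.8], 0], [[0, 0, 0.8], 0]]}}

```text
time_s: 10.05
eef_pos: [470.7, 59.2, 121.2]
ee_rot: [0.562, 0.429, 0.562, -0.429]
force: [-0.0, -0.7, -0.6]
grip_width: 0.336
```

Request:
{"fn": "step_arm", "kwargs": {"commands": [[[0.4, 0.5, 0], 0], [[0.5, 0.6, 0], 0], [[0.6, 0.75, 0], 0], [[0.6, 0.75, 0], 0], [[0.6, 0.75, 0], 0]]}}

```text
time_s: 10.55
eef_pos: [579.8, 194.4, 120.5]
ee_rot: [0.562, 0.429, 0.562, -0.429]
force: [0.4, -1.4, 0.1]
grip_width: 0.339
```

Request:
{"fn": "step_arm", "kwargs": {"commands": [[[0.4, 0.5, 0], 0], [[0.29, 0.33, 0], 0], [[0, 0, -0.5], 0], [[0, 0, -0.7], 0], [[0, 0, -0.3], 0]]}}

```text
time_s: 11.05
eef_pos: [605.5, 226.2, 57.8]
ee_rot: [0.561, 0.428, 0.563, -0.43]
force: [-1.0, -0.1, -1.2]
grip_width: 0.332
```

```bash
python3 - <<'E'
from h import *
c=cam('wrist','w6.png');s=ctrl.sense();print(s['eef_pos'],s['force'],s['time_s'])
E
```

```text
[605.17260115 226.02939826  56.75878802] [-0.43120439  0.31890411 -2.92040694] 11.1
```

View pics/w6.png

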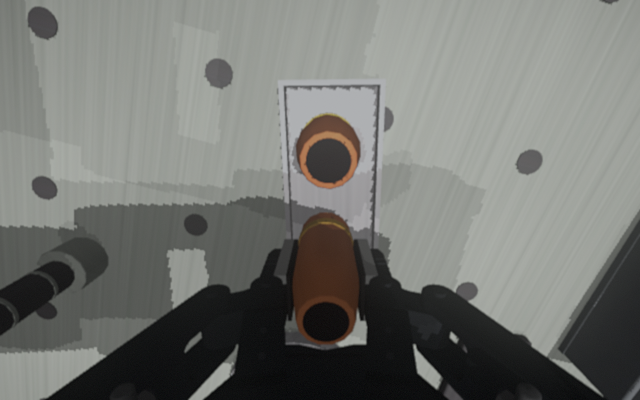

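Aligned in the near half of the tray; the first nozzle stands at (330,155). Lower.

Request:
{"fn": "step_arm", "kwargs": {"commands": [[[0, 0, -0.2], 0], [[0, 0, -0.2], 0], [[0, 0, -0.12], 0], [[0, 0, -0.05], 0], [[0, 0, 0], 0]]}}

```text
time_s: 11.6
eef_pos: [606.9, 226.4, 37.4]
ee_rot: [0.562, 0.429, 0.562, -0.429]
force: [0.2, 0.0, -1.6]
grip_width: 0.338
```

Request:
{"fn": "step_arm", "kwargs": {"commands": [[[0, 0, 0], 0], [[0, 0, 0], 0], [[0, 0, 0], 0], [[0, 0, 0], 0], [[0, 0, 0], 0]], "gripper": -0.5}}

```text
time_s: 12.1
eef_pos: [606.8, 226.4, 37.2]
ee_rot: [0.562, 0.429, 0.562, -0.429]
force: [1.0, -0.1, 1.0]
grip_width: 0.749
```

Request:
{"fn": "step_arm", "kwargs": {"commands": [[[0, 0, 0.2], 0], [[0, 0, 0.4], 0], [[0, 0, 0.8], 0], [[0, 0, 0.8], 0], [[0, 0, 0.6], 0]]}}

```text
time_s: 12.6
eef_pos: [607.3, 226.5, 153.0]
ee_rot: [0.563, 0.43, 0.561, -0.428]
force: [-0.0, 1.0, -0.2]
grip_width: 0.752
```

```bash
python3 - <<'E'
from h import *
c=cam('wrist','w7.png');s=ctrl.sense();print(s['eef_pos'],s['force'],s['time_s'])
E
```

```text
[608.59929894 226.82084995 156.92214263] [0.78347382 0.17707615 4.5224198 ] 12.65
```

View pics/w7.png

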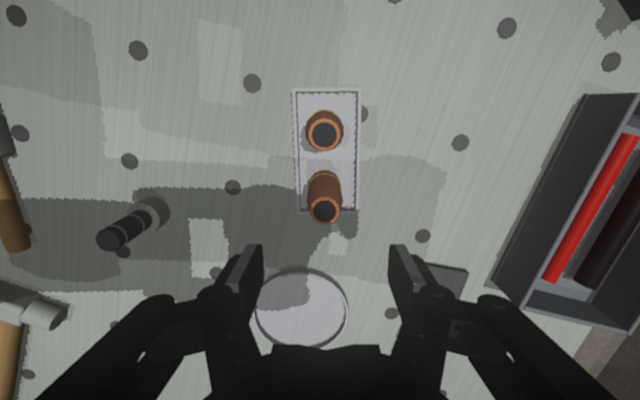

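Request:
{"fn": "step_arm", "kwargs": {"commands": [[[-0.4, -0.2, 0], 0], [[-0.7, -0.3, 0], 0], [[-0.8, -0.38, 0], 0], [[-0.8, -0.38, 0], 0], [[-0.8, -0.38, 0], 0]]}}

```text
time_s: 13.15
eef_pos: [465.6, 160.3, 150.2]
ee_rot: [0.562, 0.43, 0.562, -0.429]
force: [1.3, -0.2, 0.7]
grip_width: 0.749
```

Request:
{"fn": "step_arm", "kwargs": {"commands": [[[-0.43, -0.22, 0], 0], [[0, 0, 0], 0], [[0, 0, 0], 0]]}}

```text
time_s: 13.45
eef_pos: [450.4, 152.1, 150.2]
ee_rot: [0.562, 0.43, 0.561, -0.429]
force: [0.9, 1.2, 0.7]
grip_width: 0.753
```

```bash
python3 - <<'E'
from h import *
c=cam('wrist','w8.png');s=ctrl.sense();print(s['eef_pos'],s['force'],s['time_s'],proj('w8.png',(449.4,152,70)),proj('w8.png',(449.4,152,0)))
cv2.imwrite('pics/w8c.png',cv2.resize(c['image'][130:250,245:405],None,fx=5,fy=5,interpolation=2))
E
```

```text
[450.57216419 152.22812725 149.88152676] [ 1.07706922 -0.73479737 -0.05175774] 13.5 [323.39061963 208.04613879] [323.71124985 183.91137984]
```

View pics/w8c.png

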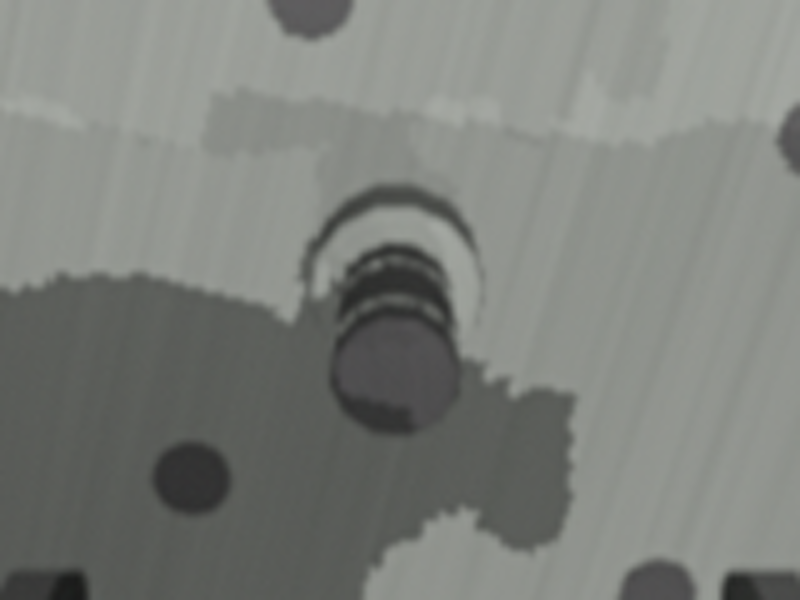

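Request:
{"fn": "step_arm", "kwargs": {"commands": [[[-0.02, 0.05, -0.5], 0], [[0, 0, -0.6], 0], [[0, 0, -0.6], 0], [[0, 0, -0.6], 0], [[0, 0, -0.43], 0]]}}

```text
time_s: 14.0
eef_pos: [449.2, 154.3, 38.4]
ee_rot: [0.562, 0.429, 0.562, -0.429]
force: [0.6, -0.2, -0.1]
grip_width: 0.753
```

Request:
{"fn": "step_arm", "kwargs": {"commands": [[[0, 0, 0], 0], [[0, 0, 0], 0], [[0, 0, 0], 0], [[0, 0, 0], 0], [[0, 0, 0], 0]], "gripper": 1, "force": 50}}

```text
time_s: 14.5
eef_pos: [449.5, 154.1, 40.8]
ee_rot: [0.562, 0.43, 0.561, -0.429]
force: [0.7, 0.0, 4.7]
grip_width: 0.221
```

Request:
{"fn": "step_arm", "kwargs": {"commands": [[[0, 0, 0], 0], [[0, 0, 0.2], 0], [[0, 0, 0.4], 0], [[0, 0, 0.5], 0], [[0, 0, 0], 0]]}}

```text
time_s: 15.0
eef_pos: [449.7, 154.1, 85.9]
ee_rot: [0.563, 0.43, 0.561, -0.428]
force: [-0.4, -0.1, -2.6]
grip_width: 0.219
```

```bash
python3 - <<'E'
from h import *
c=cam('wrist','w9.png');s=ctrl.sense();print(s['eef_pos'],s['force'],s['wrist_torque'],s['time_s'])
E
```

```text
[449.0558758  154.00930181  84.58460614] [ 0.56531463  0.50471193 -2.40402098] [-0.03858352 -0.05677304  0.00415655] 15.05
```

View pics/w9.png

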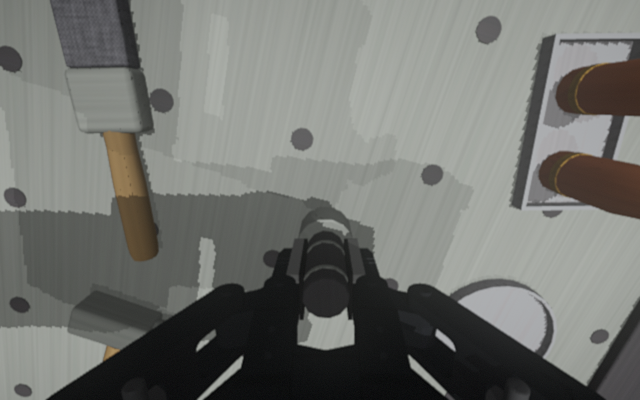

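Request:
{"fn": "step_arm", "kwargs": {"commands": [[[0.4, -0.15, 0], 0], [[0.7, -0.2, 0], 0], [[0.8, -0.3, 0], 0], [[0.8, -0.3, 0], 0], [[0.8, -0.25, 0], 0]]}}

```text
time_s: 15.55
eef_pos: [589.3, 105.3, 82.4]
ee_rot: [0.561, 0.429, 0.563, -0.43]
force: [-0.2, 1.1, -1.7]
grip_width: 0.216
```

Request:
{"fn": "step_arm", "kwargs": {"commands": [[[0.53, -0.15, 0], 0], [[0, 0, -0.2], 0], [[0, 0, -0.3], 0], [[0, 0, 0], 0], [[0, 0, 0], 0]]}}

```text
time_s: 16.05
eef_pos: [608.9, 100.4, 63.3]
ee_rot: [0.562, 0.429, 0.563, -0.429]
force: [0.2, 0.8, -1.3]
grip_width: 0.225
```

```bash
python3 - <<'E'
from h import *
c=cam('wrist','w10.png');s=ctrl.sense();print(s['eef_pos'],s['force'],s['wrist_torque'],s['time_s'])
E
```

```text
[609.42446519 100.35694477  63.90874847] [-0.42154486 -0.54062477 -1.7925526 ] [ 0.00717227 -0.0004641  -0.01536617] 16.1
```

View pics/w10.png

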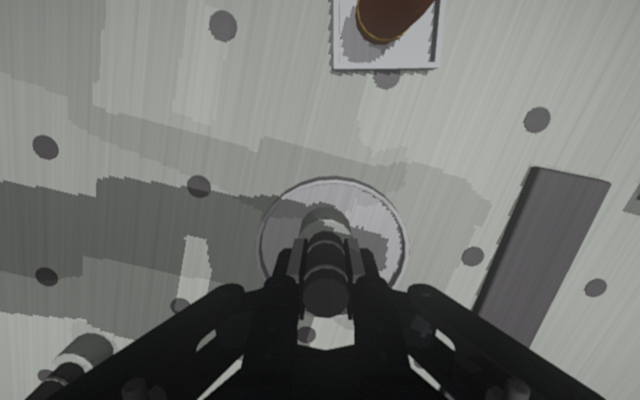

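Request:
{"fn": "step_arm", "kwargs": {"commands": [[[0.08, 0.02, -0.2], 0], [[0, 0, -0.15], 0], [[0, 0, -0.1], 0], [[0, 0, -0.04], 0], [[0, 0, 0], 0]]}}

```text
time_s: 16.6
eef_pos: [613.0, 100.8, 44.9]
ee_rot: [0.562, 0.429, 0.562, -0.429]
force: [-3.8, 0.2, 5.8]
grip_width: 0.219
```

Seated (contact felt). Release.

Request:
{"fn": "step_arm", "kwargs": {"commands": [[[0, 0, 0], 0], [[0, 0, 0], 0], [[0, 0, 0], 0], [[0, 0, 0], 0], [[0, 0, 0], 0]], "gripper": -0.5}}

```text
time_s: 17.1
eef_pos: [613.1, 100.8, 44.2]
ee_rot: [0.562, 0.429, 0.562, -0.429]
force: [0.2, 0.9, -0.2]
grip_width: 0.749
```

Request:
{"fn": "step_arm", "kwargs": {"commands": [[[0, 0, 0.2], 0], [[0, 0, 0.4], 0], [[0, 0, 0.8], 0], [[0, 0, 0.8], 0], [[0, 0, 0.4], 0]]}}

```text
time_s: 17.6
eef_pos: [614.0, 100.8, 152.0]
ee_rot: [0.563, 0.43, 0.561, -0.428]
force: [0.3, -1.0, 0.9]
grip_width: 0.752
```

```bash
python3 - <<'E'
from h import *
c=cam('wrist','w11.png');s=ctrl.sense();print(s['eef_pos'],s['force'],s['time_s'])
E
```

```text
[614.70955938 100.81057893 153.70637652] [-0.64657694  0.16651686  2.88150846] 17.65
```

View pics/w11.png

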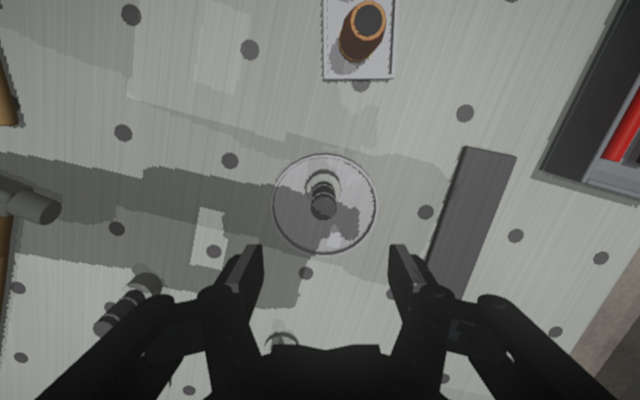

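Request:
{"fn": "step_arm", "kwargs": {"commands": [[[-0.4, -0.4, 0], 0], [[-0.6, -0.6, 0], 0], [[-0.7, -0.7, 0], 0], [[-0.7, -0.7, 0], 0], [[-0.7, -0.7, 0], 0]]}}

```text
time_s: 18.15
eef_pos: [487.7, -24.0, 148.1]
ee_rot: [0.562, 0.429, 0.562, -0.429]
force: [1.2, 0.2, -0.4]
grip_width: 0.754
```

Request:
{"fn": "step_arm", "kwargs": {"commands": [[[-0.5, -0.6, 0], 0], [[-0.29, -0.3, 0], 0], [[0, 0, 0], 0], [[0, 0, 0], 0]]}}

```text
time_s: 18.55
eef_pos: [457.8, -59.1, 148.4]
ee_rot: [0.562, 0.429, 0.562, -0.429]
force: [-0.6, -0.5, -0.9]
grip_width: 0.75
```

```bash
python3 - <<'E'
from h import *
c=cam('wrist','w12.png');s=ctrl.sense();print(s['eef_pos'],s['force'],s['time_s'],s['eef_pos'],proj('w12.png',(457.4,-59.5,70)))
E
```

```text
[457.9993868  -58.79912607 148.30895556] [-0.63501491  0.43434449 -0.11600629] 18.6 [457.9993868  -58.79912607 148.30895556] [324.20991913 209.49649487]
```

View pics/w12.png

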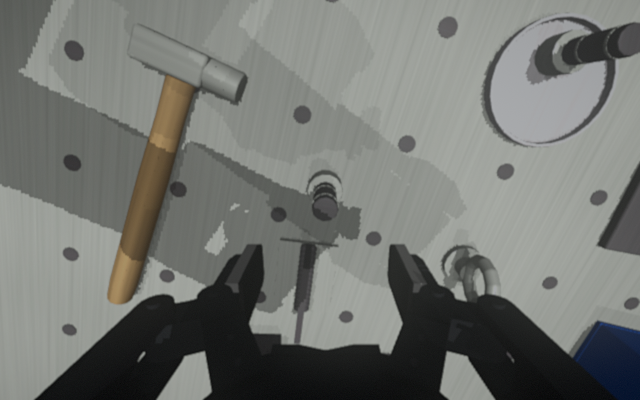

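Request:
{"fn": "step_arm", "kwargs": {"commands": [[[0, 0.01, -0.5], 0], [[0, 0, -0.6], 0], [[0, 0, -0.6], 0], [[0, 0, -0.6], 0], [[0, 0, -0.41], 0]]}}

```text
time_s: 19.1
eef_pos: [457.6, -57.8, 38.3]
ee_rot: [0.562, 0.429, 0.563, -0.429]
force: [-0.6, -0.1, -0.3]
grip_width: 0.749
```

Request:
{"fn": "step_arm", "kwargs": {"commands": [[[0, 0, 0], 0], [[0, 0, 0], 0], [[0, 0, 0], 0], [[0, 0, 0], 0], [[0, 0, 0], 0]], "gripper": 1}}

```text
time_s: 19.6
eef_pos: [458.1, -58.8, 40.7]
ee_rot: [0.563, 0.429, 0.561, -0.429]
force: [0.3, 2.5, 5.3]
grip_width: 0.222
```

Request:
{"fn": "step_arm", "kwargs": {"commands": [[[0, 0, 0], 0], [[0, 0, 0.2], 0], [[0, 0, 0.6], 0], [[0, 0, 0.8], 0], [[0, 0, 0.4], 0]]}}

```text
time_s: 20.1
eef_pos: [458.0, -59.1, 122.4]
ee_rot: [0.563, 0.429, 0.561, -0.429]
force: [0.3, 0.4, -2.5]
grip_width: 0.221
```

Request:
{"fn": "step_arm", "kwargs": {"commands": [[[0.5, 0.3, 0], 0], [[0.8, 0.55, 0], 0], [[0.8, 0.55, 0], 0], [[0.8, 0.55, 0], 0], [[0.8, 0.55, 0], 0]]}}

```text
time_s: 20.6
eef_pos: [606.4, 42.2, 120.2]
ee_rot: [0.562, 0.429, 0.562, -0.429]
force: [0.6, -0.7, -0.5]
grip_width: 0.221
```

Request:
{"fn": "step_arm", "kwargs": {"commands": [[[0.49, 0.32, 0], 0], [[0, 0, -0.4], 0], [[0, 0, -0.6], 0], [[0, 0, -0.4], 0], [[0, 0, 0], 0]]}}

```text
time_s: 21.1
eef_pos: [623.6, 54.0, 61.8]
ee_rot: [0.56, 0.428, 0.563, -0.43]
force: [0.2, 0.4, -1.9]
grip_width: 0.224
```

```bash
python3 - <<'E'
from h import *
c=cam('wrist','w13.png');s=ctrl.sense();print(s['eef_pos'],s['force'],s['time_s'])
E
```

```text
[624.56826304  53.92767885  63.49898691] [ 0.71381008  0.50275407 -1.14795198] 21.15
```

View pics/w13.png

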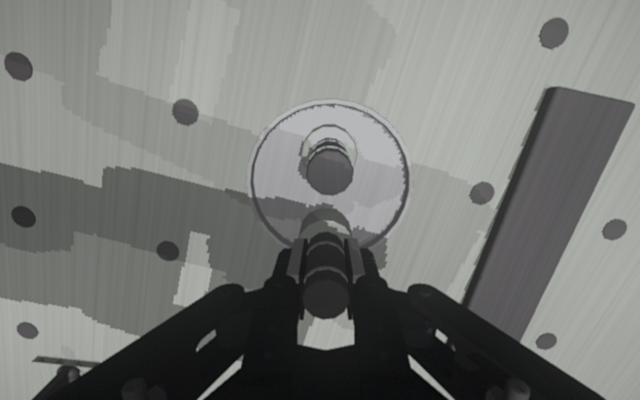

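```bash
python3 - <<'E'
from h import *
im=cv2.imread('pics/w13.png');f='w13.png'
for c,r,z,col in [((616.4,76.8),53,12,(0,0,255)),((616.4,76.8),50,12,(0,255,255)),((624.8,54),16,4,(0,255,0))]:
    p=[proj(f,(c[0]+r*np.cos(a),c[1]+r*np.sin(a),z)) for a in np.linspace(0,6.28,60)]
    cv2.polylines(im,[np.int32(p)],True,col,1)
cv2.imwrite('pics/o13.png',cv2.resize(im[70:330,200:460],None,fx=2.3,fy=2.3))
E
```

```text
(no output)
```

View pics/o13.png

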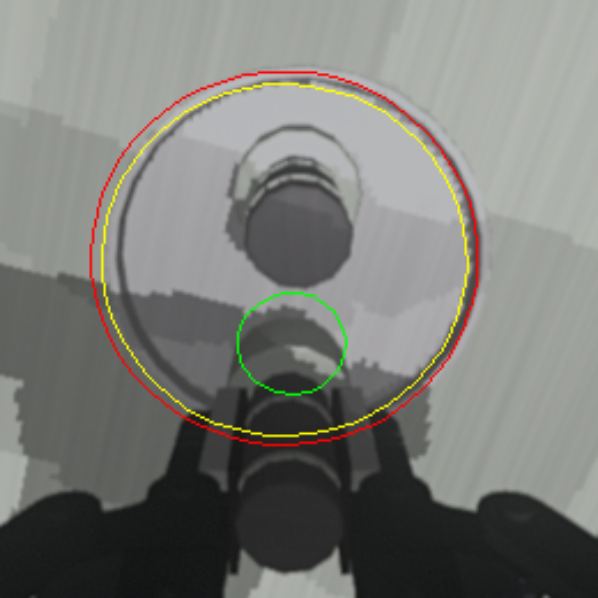

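Request:
{"fn": "step_arm", "kwargs": {"commands": [[[0.06, 0.03, -0.2], 0], [[0, 0, -0.15], 0], [[0, 0, -0.1], 0], [[0, 0, -0.05], 0], [[0, 0, 0], 0]]}}

```text
time_s: 21.65
eef_pos: [627.6, 55.2, 44.8]
ee_rot: [0.562, 0.429, 0.562, -0.429]
force: [-3.6, 0.4, 4.1]
grip_width: 0.218
```

Request:
{"fn": "step_arm", "kwargs": {"commands": [[[0, 0, 0], 0], [[0, 0, 0], 0], [[0, 0, 0], 0], [[0, 0, 0], 0], [[0, 0, 0], 0]], "gripper": -0.5}}

```text
time_s: 22.15
eef_pos: [627.6, 55.2, 43.9]
ee_rot: [0.562, 0.429, 0.562, -0.429]
force: [-0.4, 0.3, -0.6]
grip_width: 0.748
```

Request:
{"fn": "step_arm", "kwargs": {"commands": [[[0, 0, 0.2], 0], [[0, 0, 0.4], 0], [[0, 0, 0.8], 0], [[0, 0, 0.8], 0], [[0, 0, 0.4], 0]]}}

```text
time_s: 22.65
eef_pos: [628.4, 55.1, 151.6]
ee_rot: [0.563, 0.43, 0.561, -0.428]
force: [-0.2, -0.9, -0.2]
grip_width: 0.75
```

```bash
python3 - <<'E'
from h import *
c=cam('wrist','w14.png');s=ctrl.sense();print(s['eef_pos'],s['force'],s['time_s'])
E
```

```text
[629.10098738  55.10348798 153.35938945] [-0.31210521  0.06031296  2.73638231] 22.7
```

View pics/w14.png

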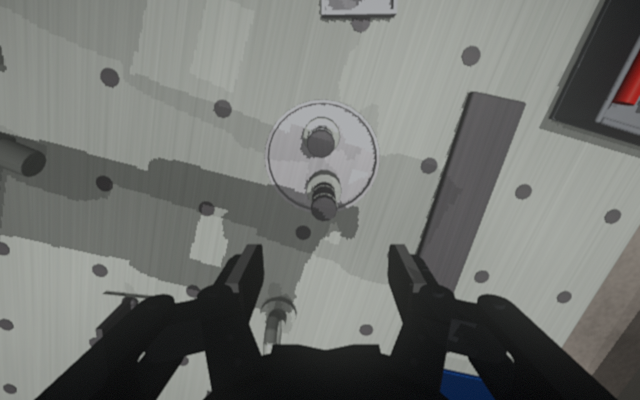

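Request:
{"fn": "step_arm", "kwargs": {"commands": [[[-0.31, -0.55, 0], -0.0346], [[-0.31, -0.55, 0], -0.0346], [[-0.31, -0.55, 0], -0.0346], [[-0.31, -0.55, 0], -0.0346], [[-0.31, -0.55, 0], -0.0346]], "gripper": -0.75}}

```text
time_s: 23.2
eef_pos: [564.8, -55.6, 147.7]
ee_rot: [-0.425, -0.565, -0.425, 0.565]
force: [-0.1, -0.8, 0.8]
grip_width: 0.873
```

Request:
{"fn": "step_arm", "kwargs": {"commands": [[[-0.31, -0.55, 0], -0.0346], [[-0.31, -0.55, 0], -0.0346], [[-0.31, -0.55, 0], -0.0346], [[-0.31, -0.55, 0], -0.0346], [[-0.31, -0.55, 0], -0.0346]]}}

```text
time_s: 23.7
eef_pos: [502.8, -165.6, 147.7]
ee_rot: [-0.257, -0.658, -0.258, 0.659]
force: [0.3, -0.8, 0.7]
grip_width: 0.877
```

Request:
{"fn": "step_arm", "kwargs": {"commands": [[[-0.31, -0.54, 0], -0.0346], [[-0.31, -0.54, 0], -0.0346], [[-0.31, -0.54, 0], -0.0346], [[-0.31, -0.54, 0], -0.0346], [[-0.3, -0.54, 0], -0.0346]]}}

```text
time_s: 24.2
eef_pos: [441.2, -273.5, 147.7]
ee_rot: [-0.071, -0.703, -0.071, 0.704]
force: [0.1, -0.4, 0.3]
grip_width: 0.875
```

Request:
{"fn": "step_arm", "kwargs": {"commands": [[[0, 0, 0], 0], [[0, 0, 0], 0]]}}

```text
time_s: 24.4
eef_pos: [441.8, -272.7, 147.7]
ee_rot: [-0.073, -0.703, -0.073, 0.703]
force: [0.6, -0.7, 0.0]
grip_width: 0.875
```

```bash
python3 - <<'E'
from h import *
c=cam('wrist','w15.png');s=ctrl.sense();print(s['eef_pos'],s['ee_rot'],s['time_s'],s['joints'])
q=s['ee_rot'];m=R.from_quat([q[1],q[2],q[3],q[0]]).as_matrix();print(np.degrees(np.arctan2(m[1,1],m[0,1])))
im=c['image'].copy();f='w15.png';a=np.radians(101.9);ux=np.array([np.cos(a),np.sin(a)]);uy=np.array([-ux[1],ux[0]])
for z in (0,45):
    p=[proj(f,[*(np.array([441.6,-273.5])+i*25*ux+j*20*uy),z]) for i,j in [(1,1),(1,-1),(-1,-1),(-1,1)]]
    cv2.polylines(im,[np.int32(p)],True,(0,0,255) if z else (0,255,0),1)
cv2.imwrite('pics/o15.png',im)
E
```

```text
[ 442.07208384 -272.26298768  147.75658109] [-0.07331958 -0.70325271 -0.07363584  0.70330479] 24.45 [-7.78044525e-01  3.95319091e-01  1.64399090e+00  2.54774232e-04
  1.10267481e+00  5.84434609e-01]
-78.0708934958748
```

View pics/o15.png

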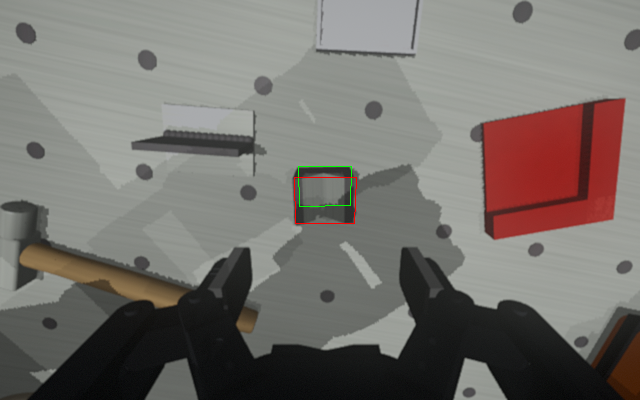

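```bash
python3 - <<'E'
import cv2
a=cv2.imread('pics/w15.png');o=cv2.imread('pics/o15.png')
s=lambda i:cv2.resize(i[155:235,275:375],None,fx=4,fy=4,interpolation=2)
cv2.imwrite('pics/w15c.png',cv2.hconcat([s(a),s(o)]))
E
```

```text
(no output)
```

View pics/w15c.png

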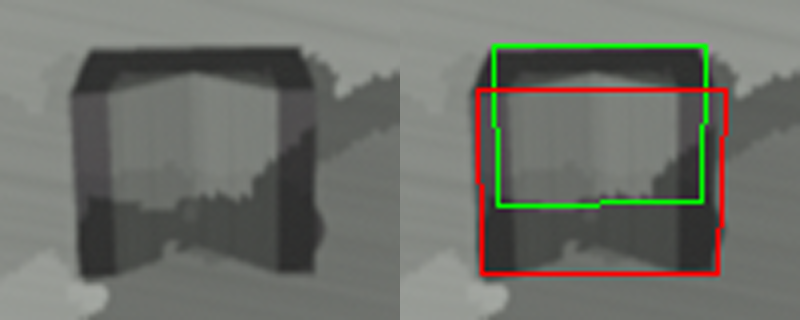

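Request:
{"fn": "step_arm", "kwargs": {"commands": [[[0, 0.02, -0.5], 0], [[0, 0, -0.7], 0], [[0, 0, -0.7], 0], [[0, 0, -0.7], 0], [[0, 0, -0.5], 0]]}}

```text
time_s: 24.95
eef_pos: [442.0, -270.6, 22.2]
ee_rot: [-0.073, -0.703, -0.074, 0.704]
force: [-0.3, -0.8, -0.6]
grip_width: 0.872
```

Request:
{"fn": "step_arm", "kwargs": {"commands": [[[0, 0, 0], 0], [[0, 0, 0], 0], [[0, 0, 0], 0], [[0, 0, 0], 0], [[0, 0, 0], 0]], "gripper": 1, "force": 70}}

```text
time_s: 25.45
eef_pos: [442.1, -272.0, 24.4]
ee_rot: [0.073, 0.704, 0.073, -0.703]
force: [0.1, 0.6, -0.2]
grip_width: 0.573
```

Request:
{"fn": "step_arm", "kwargs": {"commands": [[[0, 0, 0], 0], [[0, 0, 0.2], 0], [[0, 0, 0.5], 0], [[0, 0, 0.5], 0], [[0, 0, 0], 0]]}}

```text
time_s: 25.95
eef_pos: [442.9, -273.0, 74.3]
ee_rot: [0.074, 0.704, 0.072, -0.702]
force: [-0.5, -0.0, -3.8]
grip_width: 0.58
```

```bash
python3 - <<'E'
from h import *
c=cam('wrist','w16.png');s=ctrl.sense();print(s['eef_pos'],s['force'],s['wrist_torque'],s['time_s'])
E
```

```text
[ 442.25956501 -272.42691507   72.76379297] [-0.53845124  0.12538256 -4.53984637] [ 0.01875767  0.00969642 -0.02324096] 26.0
```

View pics/w16.png

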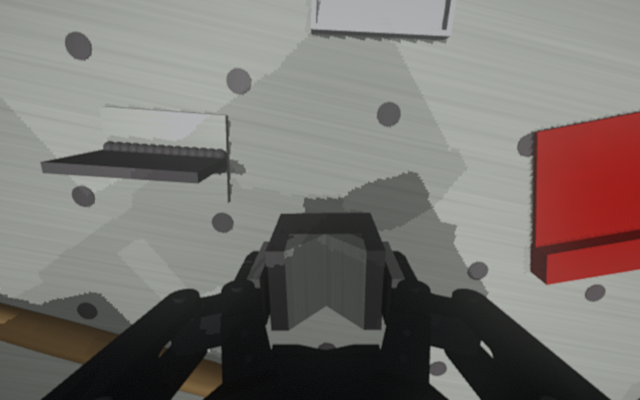

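Request:
{"fn": "step_arm", "kwargs": {"commands": [[[0.4, 0, 0], -0.0194], [[0.7, 0, 0], 0], [[0.8, -0.02, 0], 0], [[0.8, -0.02, 0], 0], [[0.8, -0.01, 0], 0]]}}

```text
time_s: 26.5
eef_pos: [582.6, -273.6, 70.2]
ee_rot: [-0.051, -0.705, -0.052, 0.706]
force: [0.7, -0.3, -4.2]
grip_width: 0.574
```

Request:
{"fn": "step_arm", "kwargs": {"commands": [[[0.53, 0, 0], 0], [[0, 0, -0.2], 0], [[0, 0, -0.3], 0], [[0, 0, 0], 0], [[0, 0, 0], 0]]}}

```text
time_s: 27.0
eef_pos: [602.2, -274.0, 51.1]
ee_rot: [-0.051, -0.705, -0.052, 0.706]
force: [-0.1, -0.4, -4.8]
grip_width: 0.576
```

```bash
python3 - <<'E'
from h import *
c=cam('wrist','w17.png');s=ctrl.sense();print(s['eef_pos'],s['force'],s['time_s'])
im=c['image'].copy();f='w17.png';a=np.radians(98.4);ux=np.array([np.cos(a),np.sin(a)]);uy=np.array([-ux[1],ux[0]])
for z,o,w,h,col in ((12,[602.3,-274.4],41,41,(0,0,255)),(4,s['eef_pos'][:2],25,20,(0,255,0))):
    p=[proj(f,[*(np.array(o)+i*w*ux+j*h*uy),z]) for i,j in [(1,1),(1,-1),(-1,-1),(-1,1)]]
    cv2.polylines(im,[np.int32(p)],True,col,1)
cv2.imwrite('pics/o17.png',im)
E
```

```text
[ 602.6159734  -274.22038593   51.87035533] [-0.1167439  -1.06730565 -4.98222546] 27.05
```

View pics/o17.png

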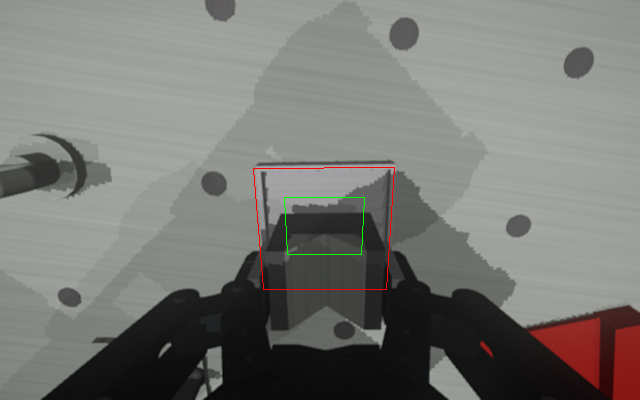

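Request:
{"fn": "step_arm", "kwargs": {"commands": [[[0.05, 0, -0.2], 0], [[0, 0, -0.2], 0], [[0, 0, -0.12], 0], [[0, 0, -0.05], 0], [[0, 0, 0], 0]]}}

```text
time_s: 27.55
eef_pos: [605.1, -274.0, 28.9]
ee_rot: [-0.051, -0.705, -0.051, 0.705]
force: [-0.6, -0.5, -2.8]
grip_width: 0.577
```

Request:
{"fn": "step_arm", "kwargs": {"commands": [[[0, 0, -0.02], 0], [[0, 0, -0.02], 0], [[0, 0, 0], 0]]}}

```text
time_s: 27.85
eef_pos: [605.4, -274.1, 28.5]
ee_rot: [0.052, 0.705, 0.051, -0.705]
force: [-2.7, 0.4, 4.6]
grip_width: 0.566
```

Seated. Release and lift.

Request:
{"fn": "step_arm", "kwargs": {"commands": [[[0, 0, 0], 0], [[0, 0, 0], 0], [[0, 0, 0], 0], [[0, 0, 0], 0], [[0, 0, 0], 0]], "gripper": -0.7}}

```text
time_s: 28.35
eef_pos: [605.2, -274.0, 27.5]
ee_rot: [0.051, 0.705, 0.051, -0.705]
force: [0.4, -0.6, -0.0]
grip_width: 0.849
```

Request:
{"fn": "step_arm", "kwargs": {"commands": [[[0, 0, 0.2], 0], [[0, 0, 0.4], 0], [[0, 0, 0.8], 0], [[0, 0, 0.8], 0], [[0, 0, 0.6], 0]]}}

```text
time_s: 28.85
eef_pos: [605.6, -274.3, 143.5]
ee_rot: [0.052, 0.706, 0.051, -0.704]
force: [0.2, -0.5, 0.4]
grip_width: 0.853
```

Request:
{"fn": "step_arm", "kwargs": {"commands": [[[-0.5, 0, 0.7], 0], [[-0.7, 0, 0.5], 0], [[-0.7, 0, 0.5], 0], [[-0.5, 0, 0], 0], [[0, 0, 0], 0]]}}

```text
time_s: 29.35
eef_pos: [507.9, -274.3, 210.0]
ee_rot: [0.052, 0.706, 0.05, -0.705]
force: [-0.6, 0.4, -0.7]
grip_width: 0.848
```

```bash
python3 - <<'E'
from h import *
c=cam('wrist','w18.png');t=cam('top','t18.png');sc=cam('scene','s18.png');s=ctrl.sense();print(s['eef_pos'],s['force'],s['time_s'])
im=t['image']
s5=lambda i:cv2.resize(i,None,fx=2.4,fy=2.4,interpolation=2)
cv2.imwrite('pics/t18c.png',s5(im[130:270,160:490]))
cv2.imwrite('pics/s18c.png',s5(sc['image'][80:320,180:420])[:590])
E
```

```text
[ 509.6425498  -274.03604177  208.07259172] [0.21728894 0.49405925 0.36515541] 29.5
```

View pics/t18c.png

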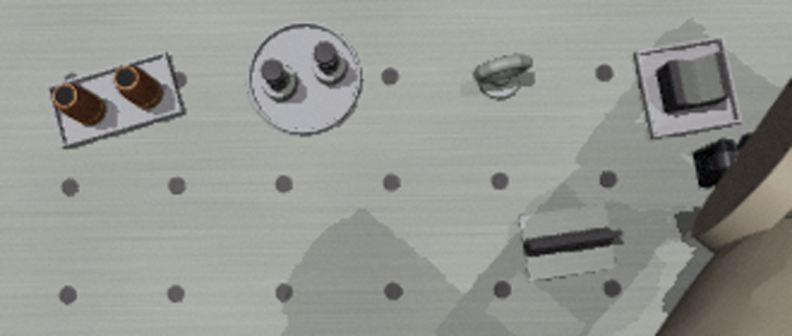

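View pics/s18.png

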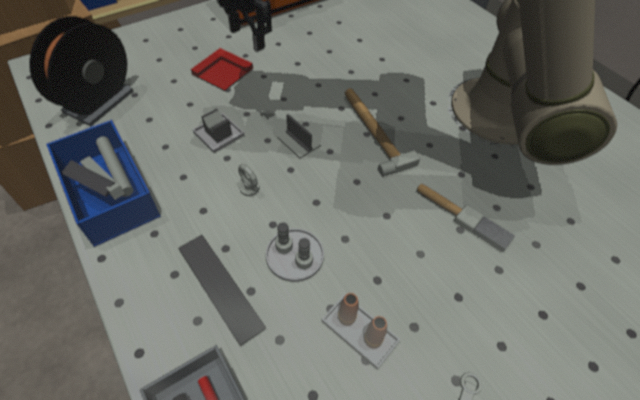

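View pics/w18.png

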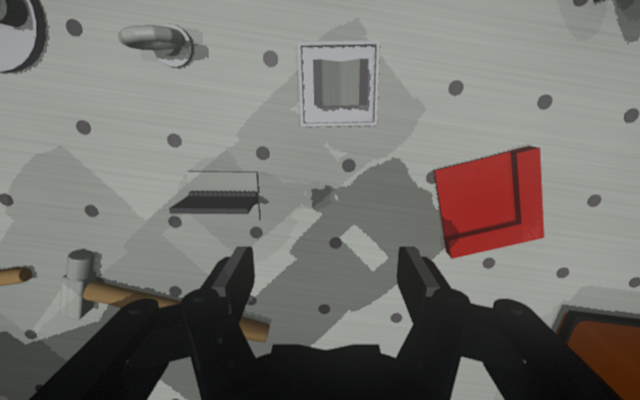

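Request:
{"fn": "step_arm", "kwargs": {"commands": [[[0, 0, 0], 0], [[0, 0, 0], 0], [[0, 0, 0], 0]]}}

```text
time_s: 29.8
eef_pos: [509.4, -273.9, 207.2]
ee_rot: [-0.051, -0.705, -0.052, 0.705]
force: [0.1, -0.8, 0.1]
grip_width: 0.847
```

```bash
python3 -c "
from h import *
print(ticket.finish_job(), ctrl.sense()['time_s'])"
```

```text
the job is handed in; nothing more can be done
the job is handed in; nothing more can be done
```

I placed all five parts in their trays and handed the job in at about 30 s. I moved the two nozzles to the oblong tray first, then the two pins to the round dish, then the V-block to the square tray.

The last top, scene and wrist pictures show every part upright in its tray. The T-piece looks to be where it started, judged by eye, and the gripper is well clear of everything.

The highest tool force shown at the end of a move was about 9 N. My top-camera estimate of the dish centre was about 4 mm off from the wrist view, so I corrected for that when setting the pins down. The second nozzle showed no contact force before I released it, so it may have dropped about 1 mm, but it stands upright. No other check failed or disagreed.

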